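Clip down the contact printing frame and start the exposure

TASK

Make a contact print: with a fingertip, gently press the broad clip of the contact printing frame down flat, then press the narrow clip down flat, then tap the round key on the timer fully down and let it spring back up. Keep to that order, do not press the square key, and do not grasp, knock or shift anything else; finish clear of everything.

Things in the scene. Friction and masses are not known exactly. Their poses are not given: they have to be found in the camera images.
- frame: Contact printing frame, a flat black slab with a thin dark metal top and a print in the middle, fixed to the bench (it cannot be moved): 160 (its x) x 200 (its y) mm, top face 26 mm high. Origin at the centre of its underside; z up. One raised metal clip stands at the middle of each of its two short (160 mm) sides: the broad clip at its +y side, the narrow one at its -y side. Pushing on the frame, a clip or the timer with more than 30 N breaks something.
- broad_clip (a joint): Angle of the broad clip in rad: 0 = flat over the frame (hard stop), greater = raised; starts 0.35 to 0.55 up. A steel plate 44 mm wide (along frame x), 42 mm long from the hinge at the frame's edge to its free end toward the middle, 4 mm thick. Stiff hinge (0.03 N m of friction, no spring): 1 to 4 N straight down on its outer half moves it; it stays where left.
- broad_clip_hinge (a point): Middle of the broad clip's hinge line (which runs along the frame's x), fixed on the frame at frame coordinates x 0, y +88 mm, z 32 mm. Small lugs beside the clip's hinge reach 37 mm above the bench.
- broad_clip_top (a point): Spot on the broad clip's upper face, mid-width, 26 mm from the hinge towards the free end; moves with the clip. With the clip flat it is 34 mm above the bench.
- narrow_clip (a joint): Angle of the narrow clip in rad: same as the broad clip in all but width (18 mm): 0 = flat, starts 0.35 to 0.55 rad up, 42 mm long, 4 mm thick, same stiff hinge, stays where it is left.
- narrow_clip_hinge (a point): Middle of the narrow clip's hinge line (along the frame's x), fixed at frame coordinates x 0, y -88 mm, z 32 mm. Lugs beside it reach 37 mm above the bench.
- narrow_clip_top (a point): Spot on the narrow clip's upper face, mid-width, 26 mm from the hinge towards the free end (which points to the frame's middle); moves with the clip; 34 mm above the bench when flat.
- timer: Exposure timer, a grey box fixed to the bench, 120 (its x) x 170 (its y) mm, top face 50 mm high, with an amber display, a round white key and a square white key on top. Origin at the centre of its underside; z up.
- start (a joint): Travel of the round white key in m: 0 = up, 0.006 = fully down. Sprung: starts to move at about 1 N and is fully down at 4 N, springs back when let go.
- start_top (a point): Centre of the round white key's top face: key 28 mm across in a round black collar 44 mm across, at timer coordinates x -25, y -50 mm; top 72 mm above the bench when up (collar top at 62 mm). It is pressed straight down.
- focus (a joint): Travel of the square white key in m (0 = up, 0.006 = fully down): not to be pressed.
- focus_top (a point): Centre of the square white key's top face: key 26 x 26 mm in a square black collar, at timer coordinates x -25, y +8 mm, 58 mm from the round key's centre; top 68 mm above the bench. Not to be pressed.
- film_can: Black film canister with a grey lid, 34 mm across, 51 mm high, standing loose on the timer's top near its +x, +y corner; to be left alone. Origin at the centre of its underside.
- loupe: Black magnifying loupe with a clear foot, 42 mm across, 52 mm high, standing loose on the bench beyond the work; to be left alone. Origin under its centre.
- developer: Amber bottle with a black cap, 64 mm across, 150 mm high, standing loose on the bench at the right (-y) of the work; to be left alone. Origin under its centre.

How it is judged:
On the way, in this order (a step that is already met when the one before it is completed fails the run):
1. the broad clip is pressed down flat, the narrow clip still raised (value of joint broad_clip below 0.12 rad and value of joint narrow_clip above 0.22 rad), for 0.1 s.
2. the narrow clip is pressed down flat too, the round key still up (value of joint broad_clip below 0.15 rad and value of joint narrow_clip below 0.12 rad and value of joint start below 0.002 m), for 0.1 s.
3. the round key is pressed down (value of joint start above 0.0045 m and value of joint focus below 0.003 m), for 0.04 s.
At the end, for the whole second after the job is handed in: Both clips lie flat (within 0.15 rad), both keys are up again (within 1.5 mm), and the film canister, loupe and bottle stand still within 15 mm of where they were (value of joint each of broad_clip, narrow_clip below 0.15 rad and value of joint each of start, focus below 0.0015 m and distance of each of film_can, loupe, developer from where it was at the start of the episode below 0.015 m and linear speed of each of film_can, loupe, developer below 0.02 m/s); the robot touches nothing.
It fails at once if the narrow clip is pushed down before the broad clip is flat (value of joint narrow_clip below 0.22 rad and value of joint broad_clip above 0.15 rad).
It fails at once if the round key is pressed before both clips are flat (value of joint start above 0.003 m and value of joint any of broad_clip, narrow_clip above 0.15 rad).
It fails at once if the square key is pressed (value of joint focus above 0.003 m).
It fails at once if the frame, a clip or the timer is pushed harder than 30 N (contact force between any of the fingers, the arm and frame above 30 N or contact force between any of the fingers, the arm and timer above 30 N).
It fails at once if a bystander is shifted, lifted or tipped (distance of any of film_can, loupe, developer from where it was at the start of the episode above 0.015 m or angle between any of film_can, loupe, developer's own z axis and vertical above 0.3 rad).
It also fails if it takes over 48 s, if anything falls off the work surface, if the arm or the gripper's body presses on something with over 40 N, if the wrist force passes 120 N, or if a joint passes its speed limit or range.

ROBOT

A 7-joint arm with a two-finger parallel gripper is mounted at the origin on the work surface. World frame = base frame: x ahead of the robot, y to its left, z up, the work surface at z = 0. Lengths are in m, angles in rad, forces in N, time in s.
With the tool pointing down it reaches from about 0.425 to 0.925 m from the base axis. Payload 6.8 kg.
Tool frame: the origin (TCP) lies on the mounting face of the last link; the fingertips stand 173 mm ahead of it and the grasp point (between the pads) lies 155 mm ahead of it (grip_point_offset is the distance from the TCP to the grasp point, in m); x points along the fingers, z is the direction in which the jaws open and shut, and the axes are right-handed (so a half turn about x gives the same grasp; the last joint's range is limited). The gripper opens to 85 mm and grips with 20 to 120 N. Pads are 22 mm wide; open, the fingers measure 114 mm over their backs; the gripper's body (76 mm by 85 mm) begins 54 mm behind the grasp point. The pads swing forward as they close: fully open they stand 13 mm farther back than shut.
Start: joints at [1.162, 0.477, 0.022, 1.555, -0.011, 1.109, -0.083], TCP at [0.2, -0.645, 0.405] pointing down, gripper open.
Joint ranges: [-2.96, 2.96], [-0.34, 2.1], [-1.41, 1.46], [0.24, 2.44], [-1.37, 4.51], [0.17, 1.92], [-2.96, 2.96]. Speed limits (rad/s): [2.39, 2.39, 3.14, 3.14, 3.14, 3.14, 3.14].

INTERFACE

Orientations are given as a rotation vector (axis times angle).
In Python, from bench import * gives the robot as it stands. The module is installed in compiled form; this text tells all that it offers.
- The arm moves only by the tool servo_tool, never from a script. Its argument "motion" is a list of rows, each a list of 5 numbers: the shift along the tool's x, y, z in m, then the turn about the tool's x in degrees, then the gripper command: -1 is fully open, 1 is shut, values between are in proportion. In form: [[dx, dy, dz, turn, fingers], ...]. A call has 1 to 8 rows; each row is the pose to reach, as a shift and turn from the pose measured when the call began, along the tool's axes at that moment; what a row does not reach only later rows make up. A row lasts 1/10 s, in which the tool goes at most 50 mm and 8.59 degrees, less where a joint would pass 70% of its speed; a pose out of reach is approached as far as the arm can. A call with a gripper value outside its range is refused whole. The fingers move at their own pace and stop on an object; "force" is the grip in N (left out, the last holds). Time passes only in rows, so rows that repeat a pose let the fingers close. It gives the time, the measured TCP pose, the force and the opening at its end, in the units of the state.
- get_obs(): the state, without advancing time (a new reading comes with each control period).
- grab_frame(name): name is "side" or "top"; returns the picture (400x640x3 uint8, red, green, blue); there is no depth.
- camera_params(name): a dict with "mtx" (3x3 intrinsics, pixels), "D" ([k1, k2, p1, p2, k3] as OpenCV has them; the pictures are not rectified), "world_to_cam" (4x4, takes a point from world to camera coordinates). Camera axes: x right, y down, z forward; pixel columns grow to the right and rows downward; lengths in m; the calibration is good to about 2 mm. A picture is of the moment at which its call begins. camera_params takes no time and is no camera call.
- hand_in(): hands the job in, once; it reports no verdict.
The state is a dict: "clock": time; "joints": joint angles; "qvel": joint speeds; "tau": joint torques, N m; "tcp_pos": TCP position; "orientation": TCP orientation; "contact_force": force on the tool from outside, world axes, zero at the start; "moment": the same for the moment, N m; "grip_width": finger opening in m.
Only numpy, scipy, OpenCV 4.12 (cv2) and the standard library are available. Lean on these libraries where they do the work, as an engineer would, in place of code of your own. Each camera call takes 0.05 s, during which the arm holds its last target. There are 200 camera calls.

## Working session

There is one attempt and no reset: what is moved stays moved. The work goes in short steps, Python scripts to look and compute and a tool call to move; the robot and the scene stay as the last step left them, time stands still between calls to the robot, and variables do not carry over. Pictures are saved under pics/ and viewed, about 8 in all and at most 12, crops included, and the job is handed in when it is done.

Besides the shell and the picture viewer there is one more tool, called as name(argument=value, ...), one argument or row to a line, values as JSON. servo_tool: Moves the arm, as the interface text tells. Its arguments: {"type":"object","properties":{"motion":{"type":"array","items":{"type":"array","items":{"type":"number"}}},"force":{"type":"number"}},"required":["motion"]}

```bash
mkdir -p pics
cat > h.py <<'E'
import numpy as np, cv2
from bench import *
def ray(cam,uv,z):
    p=camera_params(cam); W=np.array(p["world_to_cam"])
    u=cv2.undistortPoints(np.array([[uv]],float),np.array(p["mtx"]),np.array(p["D"]))[0,0]
    d=W[:3,:3].T@np.array([u[0],u[1],1]); c=-W[:3,:3].T@W[:3,3]
    return c+d*(z-c[2])/d[2]
def proj(cam,P):
    p=camera_params(cam); W=np.array(p["world_to_cam"])
    return cv2.projectPoints(np.array(P,float).reshape(-1,3),cv2.Rodrigues(W[:3,:3])[0],W[:3,3],np.array(p["mtx"]),np.array(p["D"]))[0][:,0]
def snap(cam,fn):
    im=grab_frame(cam); cv2.imwrite("pics/"+fn,im[:,:,::-1]); return im
E
python3 - <<'E'
from h import *
snap("top","t0.png");snap("side","s0.png")
o=get_obs();print({k:np.round(o[k],3) for k in o})
for c in("top","side"):
    W=np.array(camera_params(c)["world_to_cam"]);print(c,-W[:3,:3].T@W[:3,3])
E
```

```text
{'clock': np.float64(0.1), 'joints': array([ 1.162,  0.478,  0.022,  1.556, -0.011,  1.109, -0.083]), 'qvel': array([ 0.   , -0.002, -0.001, -0.003, -0.001,  0.001,  0.001]), 'tau': array([ 4.0000e-03, -5.9776e+01,  1.6130e+00, -2.8196e+01,  1.3000e-02,
        5.0000e-03,  0.0000e+00]), 'tcp_pos': array([ 0.2  , -0.644,  0.404]), 'orientation': array([ 0.986,  1.338, -0.984]), 'contact_force': array([-0.251, -0.047,  0.501]), 'moment': array([ 0.011,  0.006, -0.01 ]), 'grip_width': np.float64(0.085)}
top [ 0.58786754 -0.07771795  0.89887353]
side [ 0.261175   -0.65739532  0.67658413]
```

View pics/t0.png

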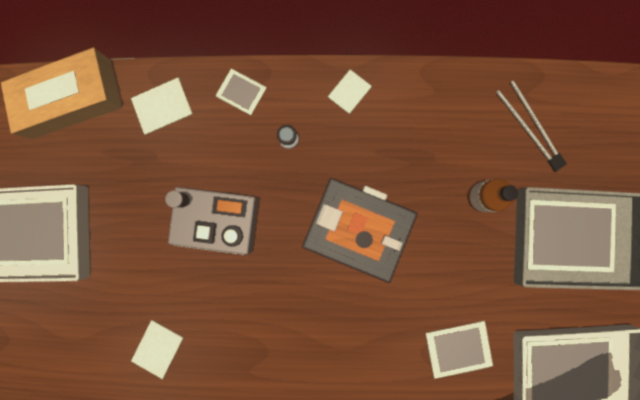

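View pics/s0.png

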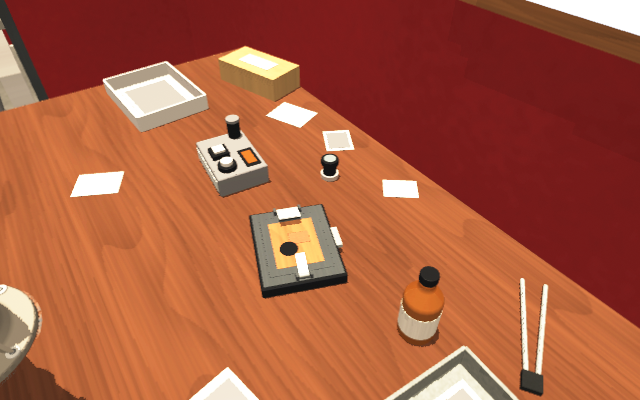

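The top view shows the frame at about (360,230), with the broad clip at (328,217) and the narrow clip at (392,243). The timer is at (214,221), with the round key at (232,236) and the square key at (203,232). The side view agrees. The robot is at the lower left of the side view.

Run:
```python
from h import *
im=cv2.imread("pics/t0.png"); hsv=cv2.cvtColor(im,cv2.COLOR_BGR2HSV)
# frame: low saturation dark
sub=np.zeros(im.shape[:2],np.uint8); sub[165:295,290:430]=1
m=((hsv[...,1]<90)&(hsv[...,2]<120)).astype(np.uint8)*sub
m=cv2.morphologyEx(m,cv2.MORPH_OPEN,np.ones((3,3)))
c=max(cv2.findContours(m,0,2)[0],key=cv2.contourArea); r=cv2.minAreaRect(cv2.convexHull(c)); b=cv2.boxPoints(r)
print("frame",r,b.round(1).tolist())
P=np.array([ray("top",q,.026) for q in b]);print(P.round(4),np.linalg.norm(np.diff(P,axis=0),axis=1),P.mean(0))
w=((hsv[...,1]<80)&(hsv[...,2]>170)).astype(np.uint8)
for n,(x0,x1,y0,y1) in dict(broad=(312,347,200,236),narrow=(376,408,230,256),round=(220,246,222,250),square=(192,216,221,243)).items():
    s=w[y0:y1,x0:x1]; c=max(cv2.findContours(s,0,2)[0],key=cv2.contourArea); M=cv2.moments(c)
    uv=(M['m10']/M['m00']+x0,M['m01']/M['m00']+y0); z=dict(broad=.043,narrow=.043,round=.072,square=.068)[n]
    print(n,np.round(uv,1),M['m00'],ray("top",uv,z).round(4),"box",np.round(cv2.boxPoints(cv2.minAreaRect(c))+[x0,y0],1).tolist())
big=cv2.resize(im[160:300,150:430],None,fx=2.8,fy=2.8,interpolation=2);cv2.imwrite("pics/c1.png",big)
s=cv2.imread("pics/s0.png");cv2.imwrite("pics/c2.png",cv2.resize(s[110:300,185:360],None,fx=3.1,fy=3.1,interpolation=2))
```

```text
frame ((351.3103332519531, 249.72413635253906), (93.96183776855469, 31.939598083496094), 21.801410675048828) [[301.79998779296875, 247.10000610351562], [313.6000061035156, 217.39999389648438], [400.8999938964844, 252.3000030517578], [389.0, 282.0]]
[[ 0.5309 -0.0203  0.026 ]
 [ 0.593  -0.0445  0.026 ]
 [ 0.5217 -0.2268  0.026 ]
 [ 0.4599 -0.2025  0.026 ]] [0.0666262  0.19579462 0.0664187 ] [ 0.52634871 -0.12350755  0.026     ]
broad [328.9 217.1] 378.5 [ 0.5937 -0.0764  0.043 ] box [[315.8, 223.5], [323.7, 203.7], [341.8, 210.9], [333.9, 230.8]]
narrow [391.7 242.7] 134.5 [ 0.5425 -0.2051  0.043 ] box [[381.5, 243.2], [384.7, 235.3], [401.9, 242.2], [398.8, 250.1]]
round [234.  235.8] 177.0 [0.5547 0.1122 0.072 ] box [[220.0, 222.0], [245.0, 222.0], [245.0, 249.0], [220.0, 249.0]]
square [202.6 232. ] 123.0 [0.5615 0.1772 0.068 ] box [[197.0, 226.0], [209.0, 226.0], [209.0, 238.0], [197.0, 238.0]]
```

View pics/c1.png

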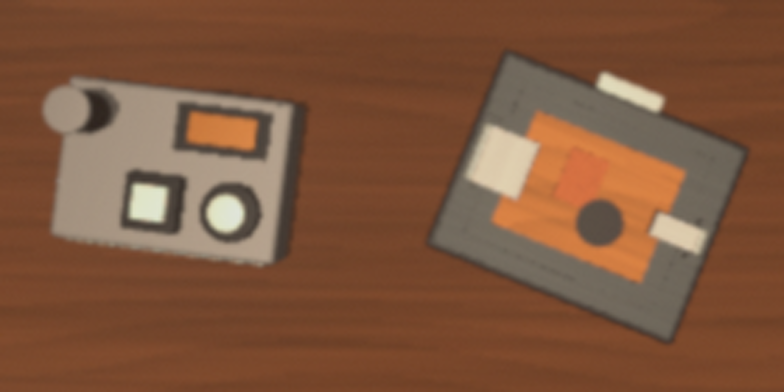

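View pics/c2.png

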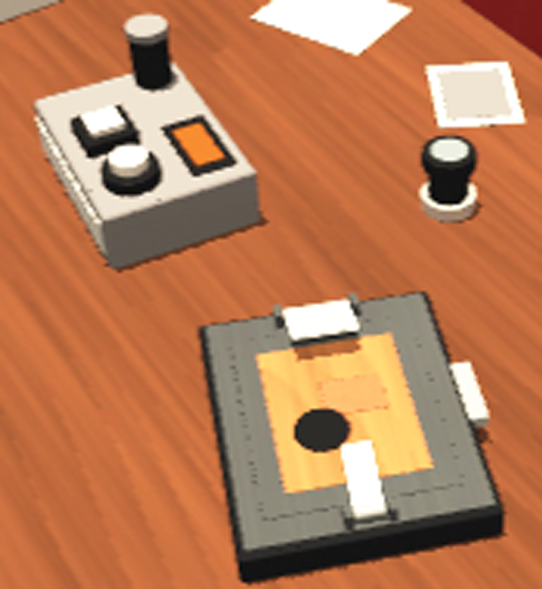

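The crops show clean frame corners in c1 at (505,52), (748,150), (672,342) and (428,244). The round key centre is at (226,213) and the square key at (148,203). My round-key mask picked up some grey, so I'll redo it with a tighter threshold.

Run:
```python
from h import *
q=np.array([(505,52),(748,150),(672,342),(428,244)])/2.8+[150-.3,160-.3]
P=np.array([ray("top",u,.026) for u in q]);print(P.round(4).tolist(),np.linalg.norm(P-np.roll(P,-1,0),axis=1).round(4))
C=P.mean(0)[:2]; 
ey=(P[0]+P[3]-P[1]-P[2])[:2]; ex=(P[0]+P[1]-P[2]-P[3])[:2]
a=np.arctan2(-ey[0],ey[1]); b=np.arctan2(ex[1],ex[0]); t=(a+b)/2; print("C",C,np.degrees([a,b]))
R=np.array([[np.cos(t),-np.sin(t)],[np.sin(t),np.cos(t)]])
for n,y in (("bh",.088),("bt26",.062),("bt34flat",.054),("nh",-.088),("nt26",-.062),("nt34",-.054)): print(n,(C+R@[0,y]).round(4))
im=cv2.imread("pics/t0.png"); hsv=cv2.cvtColor(im,cv2.COLOR_BGR2HSV)
w=(im.min(2)>175).astype(np.uint8)
K={}
for n,(x0,x1,y0,y1,z) in dict(round=(218,247,222,250,.072),square=(190,216,220,244,.068)).items():
    s=w[y0:y1,x0:x1]; c=max(cv2.findContours(s,0,2)[0],key=cv2.contourArea);M=cv2.moments(c); uv=(M['m10']/M['m00']+x0,M['m01']/M['m00']+y0)
    K[n]=ray("top",uv,z);print(n,np.round(uv,1),M['m00'],K[n].round(4))
print(np.linalg.norm((K['round']-K['square'])[:2]))
# side-view checks
h=lambda y,z,x=0:[*(C+R@[x,y]),z]
fr=[h(y,.026,x) for x in(-.08,.08) for y in(-.1,.1)]
print("side frame corners",proj("side",fr).round(1).tolist(),"round",proj("side",K['round']).round(1))
# clip free ends (upper face) in both views vs angle
for s,n,x in((1,'b',0.022),(-1,'n',.009)):
  for th in(.35,.45,.55):
    y=s*(.088-.042*np.cos(th)+.002*np.sin(th)*-1); z=.032+.042*np.sin(th)+.002*np.cos(th)
    print(n,th,"end z",round(z,4),[ (proj(c,[h(y,z,-x),h(y,z,x)])).round(1).tolist() for c in("top","side")])
o=get_obs(); print(cv2.Rodrigues(np.array(o['orientation']))[0].round(3).tolist())
print("bystanders",ray("top",(287,133),.052),ray("top",(508,192),.15),ray("top",(173,199),.101))
```

```text
[[0.6753, -0.0782, 0.026], [0.6033, -0.2601, 0.026], [0.4602, -0.2039, 0.026], [0.5314, -0.0219, 0.026]] [0.1956 0.1537 0.1954 0.1545]
C [ 0.5675593  -0.14103855] [-21.48430235 -21.40798664]
bh [ 0.5997 -0.0591]
bt26 [ 0.5902 -0.0833]
bt34flat [ 0.5873 -0.0908]
nh [ 0.5354 -0.2229]
nt26 [ 0.5449 -0.1987]
nt34 [ 0.5478 -0.1913]
round [230.3 235.8] 92.5 [0.5546 0.1197 0.072 ]
square [202.5 232.1] 103.0 [0.5613 0.1774 0.068 ]
0.058107758016486426
side frame corners [[261.5, 289.9], [247.9, 213.8], [348.3, 273.3], [322.0, 201.8]] round [[226.1 159.4]]
b 0.35 end z 0.0483 [[[334.7, 231.5], [342.8, 211.4]], [[278.8, 218.6], [300.4, 215.0]]]
b 0.45 end z 0.0521 [[[334.1, 231.3], [342.2, 211.1]], [[278.6, 216.8], [300.2, 213.2]]]
b 0.55 end z 0.0557 [[[333.2, 231.0], [341.4, 210.7]], [[278.3, 214.8], [299.9, 211.3]]]
n 0.35 end z 0.0483 [[[380.9, 243.2], [384.1, 234.9]], [[294.6, 252.8], [304.1, 251.0]]]
n 0.45 end z 0.0521 [[[381.8, 243.5], [385.1, 235.3]], [[294.7, 252.0], [304.2, 250.3]]]
n 0.55 end z 0.0557 [[[382.8, 244.0], [386.1, 235.7]], [[294.8, 251.4], [304.4, 249.7]]]
[[-0.001, 0.955, 0.296], [0.002, 0.296, -0.955], [-1.0, -0.0, -0.002]]
bystanders [0.76550677 0.0108085  0.052     ] [ 0.6407277  -0.40130957  0.15      ] [0.6258857  0.22734071 0.101     ]
```

servo_tool(
  motion=[
    [0, 0.033, -0.026, 0, 1],
    [0, 0.067, -0.052, 0, 1],
    [0, 0.1, -0.078, 0, 1],
    [0, 0.134, -0.104, 0, 1],
    [0, 0.167, -0.13, 0, 1],
    [0, 0.2, -0.156, 0, 1],
    [0, 0.234, -0.182, 0, 1],
    [0, 0.267, -0.208, 0, 1],
  ],
)

```text
clock: 0.9
tcp_pos: [0.394, -0.365, 0.4039]
orientation: [0.986, 1.338, -0.984]
contact_force: [0.9, -0.5, -0.3]
grip_width: 0.0002
```

servo_tool(
  motion=[
    [0, 0.033, -0.026, 0, 1],
    [0, 0.067, -0.052, 0, 1],
    [0, 0.1, -0.078, 0, 1],
    [0, 0.134, -0.104, 0, 1],
    [0, 0.167, -0.13, 0, 1],
    [0, 0.2, -0.156, 0, 1],
    [0, 0.234, -0.182, 0, 1],
    [0, 0.257, -0.2, 0, 1],
  ],
)

```text
clock: 1.7
tcp_pos: [0.5813, -0.0946, 0.4039]
orientation: [0.984, 1.34, -0.981]
contact_force: [0.9, -0.1, 0.4]
grip_width: -0.0003
```

```bash
cat > d.py <<'E'
import sys
from h import *
T=np.array([float(v) for v in sys.argv[1:4]])  # tip target
o=get_obs(); R=cv2.Rodrigues(np.array(o['orientation']))[0]
tip=o['tcp_pos']+R[:,0]*.173
print("t",o['clock'],"tip",tip.round(4),"F",np.round(o['contact_force'],2),"grip",o['grip_width'],"shift",(R.T@(T-tip)).round(4)); print(R.round(3).tolist())
E
python3 d.py .5877 -.0899 .07
```

```text
t 1.7 tip [ 0.5812 -0.0941  0.2309] F [ 0.86 -0.06  0.44] grip -0.0003266324416094251 shift [ 0.1609  0.0075 -0.0015]
[[-0.001, 0.954, 0.299], [0.003, 0.299, -0.954], [-1.0, -0.0, -0.003]]
```

servo_tool(
  motion=[
    [0.03, 0.004, -0.001, 0, 1],
    [0.06, 0.008, -0.002, 0, 1],
    [0.09, 0.008, -0.002, 0, 1],
    [0.12, 0.008, -0.002, 0, 1],
    [0.145, 0.008, -0.002, 0, 1],
    [0.16, 0.008, -0.002, 0, 1],
    [0.16, 0.008, -0.002, 0, 1],
  ],
)

```text
clock: 2.4
tcp_pos: [0.5872, -0.0898, 0.2418]
orientation: [0.983, 1.344, -0.984]
contact_force: [-0.5, -0.2, 0.4]
grip_width: 0.0002
```

```bash
python3 d.py .5877 -.0899 .033
python3 - <<'E'
from h import *
snap("side","s2.png")
s=cv2.imread("pics/s2.png");cv2.imwrite("pics/c3.png",cv2.resize(s[130:310,190:380],None,fx=3.1,fy=3.1,interpolation=2))
E
```

```text
t 2.4 tip [ 0.5863 -0.0892  0.0688] F [-0.53 -0.17  0.4 ] grip 0.00019487280716625174 shift [0.0358 0.0012 0.0013]
[[-0.005, 0.954, 0.299], [0.003, 0.299, -0.954], [-1.0, -0.004, -0.005]]
```

View pics/c3.png

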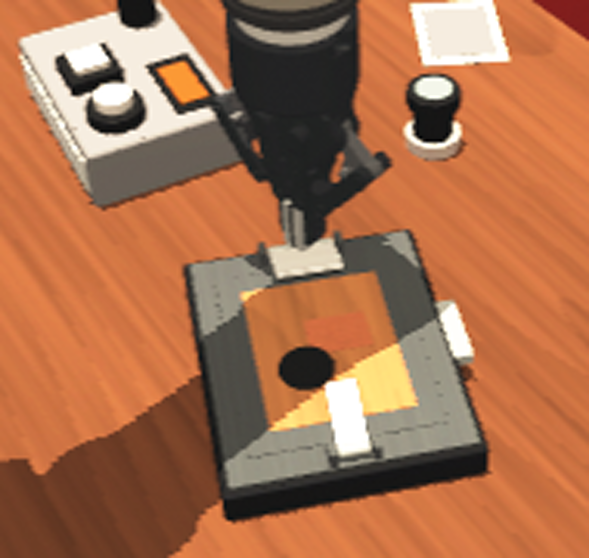

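The shut fingertips hang just above the broad clip, which is at about (305,255) in the crop. Pressing gently in stages.

servo_tool(
  motion=[
    [0.005, 0.001, 0.001, 0, 1],
    [0.01, 0.001, 0.001, 0, 1],
    [0.014, 0.001, 0.001, 0, 1],
    [0.018, 0.001, 0.001, 0, 1],
    [0.021, 0.001, 0.001, 0, 1],
    [0.024, 0.001, 0.001, 0, 1],
    [0.027, 0.001, 0.001, 0, 1],
    [0.029, 0.001, 0.001, 0, 1],
  ],
)

```text
clock: 3.25
tcp_pos: [0.5892, -0.0905, 0.2142]
orientation: [0.984, 1.342, -0.982]
contact_force: [-0.4, -1.1, 0.4]
grip_width: 0.0
```

```bash
python3 d.py .5877 -.0899 .033
```

```text
t 3.25 tip [ 0.5887 -0.09    0.0412] F [-0.43 -1.14  0.45] grip 3.776255351435153e-05 shift [ 0.0082 -0.0009 -0.0003]
[[-0.003, 0.954, 0.299], [0.003, 0.299, -0.954], [-1.0, -0.002, -0.004]]
```

servo_tool(
  motion=[
    [0.002, 0, 0, 0, 1],
    [0.004, 0, 0, 0, 1],
    [0.005, 0, 0, 0, 1],
    [0.006, 0, 0, 0, 1],
    [0.006, 0, 0, 0, 1],
  ],
)

```text
clock: 3.75
tcp_pos: [0.5892, -0.0904, 0.208]
orientation: [0.984, 1.342, -0.982]
contact_force: [-0.7, 0.5, -0.7]
grip_width: -0.0002
```

servo_tool(
  motion=[
    [0.001, 0, 0, 0, 1],
    [0.002, 0, 0, 0, 1],
    [0.002, 0, 0, 0, 1],
  ],
)

```text
clock: 4.05
tcp_pos: [0.5893, -0.0903, 0.2073]
orientation: [0.984, 1.341, -0.982]
contact_force: [-4.7, -0.3, 10.7]
grip_width: -0.0002
```

servo_tool(
  motion=[
    [0, 0, 0, 0, 1],
    [-0.02, 0, 0, 0, 1],
    [-0.045, 0, 0, 0, 1],
    [-0.045, -0.023, 0.028, 0, 1],
    [-0.045, -0.047, 0.057, 0, 1],
    [-0.045, -0.07, 0.085, 0, 1],
    [-0.045, -0.07, 0.085, 0, 1],
  ],
)

```text
clock: 4.75
tcp_pos: [0.5455, -0.1985, 0.2517]
orientation: [0.987, 1.338, -0.992]
contact_force: [0.8, -1.3, -0.6]
grip_width: -0.0001
```

```bash
python3 d.py .5475 -.1922 .033
python3 - <<'E'
from h import *
snap("side","s3.png")
s=cv2.imread("pics/s3.png");cv2.imwrite("pics/c4.png",cv2.resize(s[130:310,190:380],None,fx=3.1,fy=3.1,interpolation=2))
E
```

```text
t 4.75 tip [ 0.5447 -0.1986  0.0787] F [ 0.75 -1.3  -0.61] grip -9.118134750133719e-05 shift [ 0.0457  0.0048 -0.0052]
[[-0.005, 0.957, 0.291], [-0.0, 0.291, -0.957], [-1.0, -0.004, -0.001]]
```

View pics/c4.png

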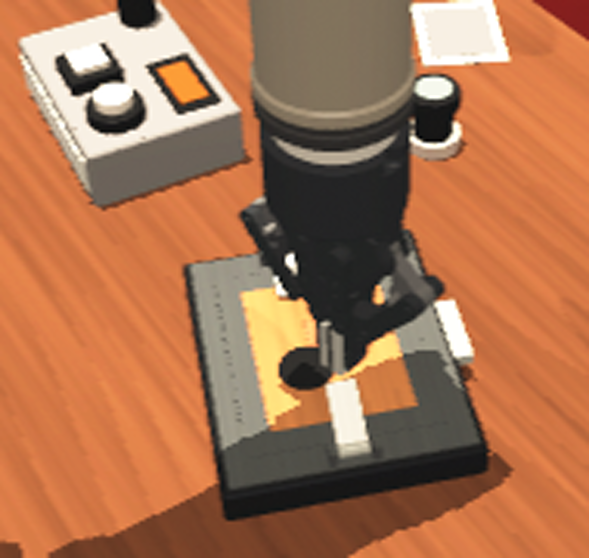

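The tip is still settling and hovers above the narrow clip, which is at (348,415). The gripper hides the broad clip, but its press stopped hard at 34 mm, which is the height of the clip's top when flat. Next is the narrow clip.

servo_tool(
  motion=[
    [0.006, 0.005, -0.005, 0, 1],
    [0.012, 0.005, -0.005, 0, 1],
    [0.018, 0.005, -0.005, 0, 1],
    [0.022, 0.005, -0.005, 0, 1],
    [0.026, 0.005, -0.005, 0, 1],
    [0.03, 0.005, -0.005, 0, 1],
    [0.034, 0.005, -0.005, 0, 1],
    [0.037, 0.005, -0.005, 0, 1],
  ],
)

```text
clock: 5.6
tcp_pos: [0.55, -0.1891, 0.2146]
orientation: [0.987, 1.339, -0.987]
contact_force: [0.1, 1.1, 0.5]
grip_width: 0.0
```

```bash
python3 d.py .5475 -.1922 .034
```

```text
t 5.6 tip [ 0.5495 -0.1888  0.0416] F [0.08 1.14 0.51] grip 3.477632177832168e-06 shift [ 0.0076 -0.0029  0.0027]
[[-0.003, 0.956, 0.294], [0.002, 0.294, -0.956], [-1.0, -0.002, -0.003]]
```

servo_tool(
  motion=[
    [0.002, -0.001, 0.001, 0, 1],
    [0.004, -0.002, 0.002, 0, 1],
    [0.005, -0.003, 0.003, 0, 1],
    [0.006, -0.003, 0.003, 0, 1],
    [0.007, -0.003, 0.003, 0, 1],
    [0.008, -0.003, 0.003, 0, 1],
    [0.008, -0.003, 0.003, 0, 1],
  ],
)

```text
clock: 6.3
tcp_pos: [0.5479, -0.1932, 0.2073]
orientation: [0.987, 1.339, -0.988]
contact_force: [-2.6, -1.1, 7.7]
grip_width: -0.0001
```

```bash
python3 d.py .5475 -.1922 .034
```

```text
t 6.3 tip [ 0.5474 -0.193   0.0343] F [-2.6  -1.13  7.69] grip -7.281130930241676e-05 shift [ 0.0003  0.0004 -0.0008]
[[-0.003, 0.956, 0.293], [0.001, 0.293, -0.956], [-1.0, -0.003, -0.002]]
```

servo_tool(
  motion=[
    [-0.04, 0, 0, 0, 1],
    [-0.085, 0, 0, 0, 1],
    [-0.085, 0.013, -0.04, 0, 1],
    [-0.085, 0.026, -0.08, 0, 1],
    [-0.085, 0.039, -0.12, 0, 1],
    [-0.085, 0.052, -0.16, 0, 1],
    [-0.085, 0.065, -0.2, 0, 1],
    [-0.085, 0.079, -0.24, 0, 1],
  ],
)

```text
clock: 7.1
tcp_pos: [0.553, 0.0609, 0.2926]
orientation: [0.987, 1.339, -0.989]
contact_force: [0.9, 0.1, 1.2]
grip_width: 0.0001
```

servo_tool(
  motion=[
    [0, 0.01, -0.03, 0, 1],
    [0, 0.018, -0.055, 0, 1],
    [0, 0.018, -0.055, 0, 1],
    [0, 0.018, -0.055, 0, 1],
  ],
)

```text
clock: 7.5
tcp_pos: [0.5539, 0.1191, 0.2926]
orientation: [0.985, 1.339, -0.988]
contact_force: [-0.6, -0.9, -0.4]
grip_width: 0.0002
```

```bash
python3 d.py .5546 .1197 .08
python3 - <<'E'
from h import *
snap("side","s4.png")
s=cv2.imread("pics/s4.png");cv2.imwrite("pics/c5.png",cv2.resize(s[110:300,185:360],None,fx=3.1,fy=3.1,interpolation=2))
E
```

```text
t 7.5 tip [0.5533 0.1191 0.1196] F [-0.57 -0.91 -0.37] grip 0.00022178717253659646 shift [ 0.0395  0.0015 -0.0001]
[[-0.003, 0.956, 0.295], [0.001, 0.295, -0.956], [-1.0, -0.003, -0.002]]
```

View pics/c5.png

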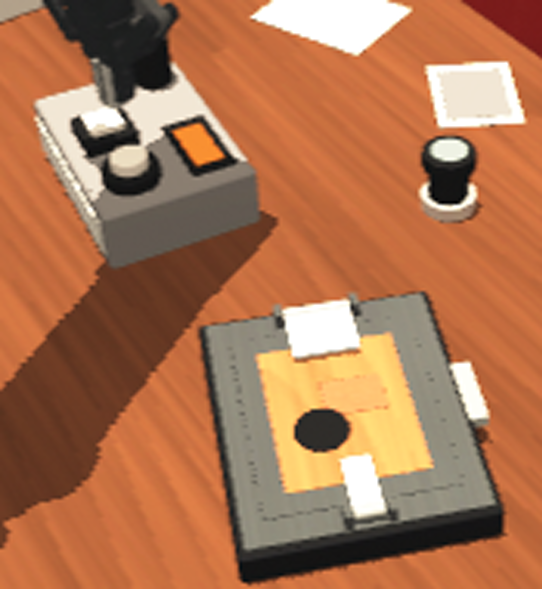

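Both clips lie flat, at (320,330) and (362,485), with no gap shadow. The tip is above the round key. I'll lower it straight down onto the key.

servo_tool(
  motion=[
    [0.012, 0.001, 0, 0, 1],
    [0.024, 0.001, 0, 0, 1],
    [0.034, 0.001, 0, 0, 1],
    [0.04, 0.001, 0, 0, 1],
    [0.044, 0.001, 0, 0, 1],
    [0.044, 0.001, 0, 0, 1],
  ],
)

```text
clock: 8.15
tcp_pos: [0.5546, 0.1181, 0.2477]
orientation: [0.986, 1.339, -0.991]
contact_force: [0.3, 0.1, -0.8]
grip_width: -0.0005
```

```bash
python3 d.py .5546 .1197 .066
python3 - <<'E'
from h import *
snap("side","s5.png")
s=cv2.imread("pics/s5.png");cv2.imwrite("pics/c6.png",cv2.resize(s[110:220,185:300],None,fx=4,fy=4,interpolation=2))
E
```

```text
t 8.15 tip [0.5538 0.1181 0.0747] F [ 0.28  0.13 -0.77] grip -0.0005156415229903151 shift [ 0.0087  0.0013 -0.0013]
[[-0.005, 0.956, 0.293], [-0.0, 0.293, -0.956], [-1.0, -0.005, -0.001]]
```

View pics/c6.png

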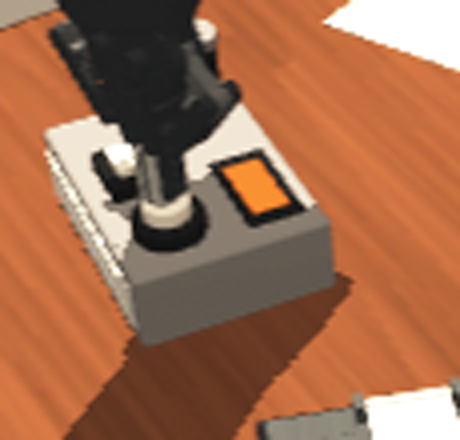

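The tip sits right over the round key at (165,205), clear of the square key. Now the press.

servo_tool(
  motion=[
    [0.002, 0.001, -0.001, 0, 1],
    [0.004, 0.001, -0.001, 0, 1],
    [0.006, 0.001, -0.001, 0, 1],
    [0.008, 0.001, -0.001, 0, 1],
    [0.009, 0.001, -0.001, 0, 1],
    [0.009, 0.001, -0.001, 0, 1],
  ],
)

```text
clock: 8.8
tcp_pos: [0.5558, 0.1198, 0.2396]
orientation: [0.987, 1.338, -0.989]
contact_force: [0.7, 1.3, 4.1]
grip_width: 0.0001
```

```bash
python3 d.py .5546 .1197 .066
```

```text
t 8.8 tip [0.5553 0.1199 0.0666] F [0.67 1.28 4.1 ] grip 0.00011739074670953058 shift [ 0.0006 -0.0008  0.    ]
[[-0.003, 0.956, 0.293], [0.001, 0.293, -0.956], [-1.0, -0.002, -0.001]]
```

The force is 4.1 N at 66.6 mm, so the key is nearly or fully down. I'll press 1 mm more to be sure, then release.

servo_tool(
  motion=[
    [0.001, 0, 0, 0, 1],
    [0.0015, 0, 0, 0, 1],
    [0.0015, 0, 0, 0, 1],
  ],
)

```text
clock: 9.1
tcp_pos: [0.5558, 0.1199, 0.2393]
orientation: [0.987, 1.337, -0.989]
contact_force: [-3.9, -0.3, 14.2]
grip_width: -0.0001
```

servo_tool(
  motion=[
    [-0.005, 0, 0, 0, 1],
    [-0.03, 0, 0, 0, 1],
    [-0.07, 0, 0, 0, 1],
    [-0.11, 0, 0, 0, 1],
    [-0.15, 0, 0, 0, 1],
    [-0.17, 0, 0, 0, 1],
    [-0.17, 0, 0, 0, 1],
  ],
)

```text
clock: 9.8
tcp_pos: [0.5568, 0.1198, 0.4124]
orientation: [0.99, 1.334, -0.986]
contact_force: [-0.2, -0.1, -0.0]
grip_width: 0.0002
```

```bash
python3 d.py .5546 .1197 .066
python3 - <<'E'
from h import *
a=snap("side","s6.png"); snap("top","t6.png")
cv2.imwrite("pics/c7.png",a[100:350,180:460,::-1].repeat(2,0).repeat(2,1))
E
```

```text
t 9.8 tip [0.5572 0.12   0.2394] F [-0.19 -0.12 -0.01] grip 0.0002209932086770656 shift [ 0.1734 -0.003  -0.0004]
[[0.002, 0.956, 0.292], [0.001, 0.292, -0.956], [-1.0, 0.003, -0.0]]
```

View pics/c7.png

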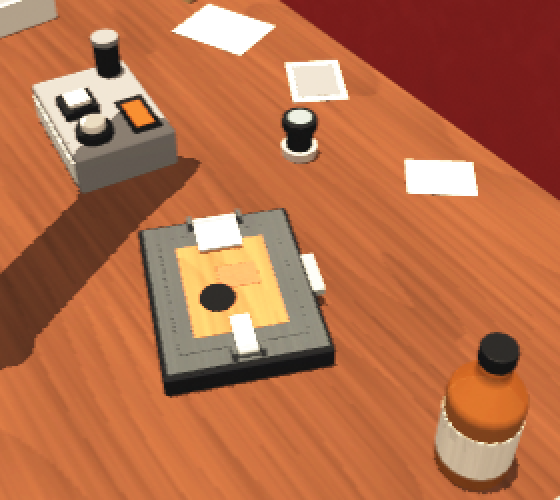

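Both clips are flat, at (218,232) and (244,334). The keys are up at (93,125) and (76,100), and the canister, loupe and bottle have not moved. The arm is clear, so I'm handing in.

```bash
python3 -c "
from bench import *
hand_in()"
```

```text
the job is handed in; nothing more can be done
```

I pressed the broad clip flat, then the narrow clip, then tapped the round key fully down and released it. I handed the job in at about 10 s on the robot's clock, well inside the 48 s limit; the hand-in gave no verdict.

- **Clips:** each press stopped hard with the fingertip at 34.3 mm, which matches the 34 mm flat height. The measured forces were 10.7 N on the broad clip and 7.7 N on the narrow one.
- **Round key:** it bottomed at about 66 mm, the full 6 mm of travel, with 14.2 N measured and the limit at 30 N.
- **Final check:** the last side picture shows both clips flat and both keys up. The canister, loupe and bottle look unmoved, judged by eye rather than measured. The fingertips are about 0.24 m above the bench with near-zero contact force.

One early mask put the round key about 7 mm off because it picked up grey from the timer. I fixed it before moving, and the two keys then measured 58.1 mm apart, against the given 58 mm. The frame's edges measured about 2–4% short of the given size, so I used its centre. No other check disagreed.

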